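# Seat the stirrer in the sorbet maker's hidden drive socket

## Task

Take the stirrer with the red handle out of its wooden drip stand, lower it upright through the black flaps in the round mouth of the white sorbet maker, and feel about on the drive plate inside with its foot until it drops into the drive socket, which cannot be seen. Keep hold of the stirrer until its foot has dropped into the socket, then let it stand there on its own, fully home, and leave everything else where it is.

Things in the scene. Friction and masses are not known exactly. Their poses are not given: they have to be found in the camera images.
- handle (a point): Centre of the stirrer's red handle, a block with rounded edges, 22 mm along the stirrer's x, 34 mm along its y, 44 mm high: grasp it from above across the 22 mm. This point is on the stirrer's axis, 132 mm above its foot; the handle's top is 154 mm above the foot.
- foot (a point): Centre of the flat foot of the stirrer, the lower end of its steel shaft (z up along the shaft). The shaft is 12 mm in diameter, tapered over the last 5 mm to a flat foot 6 mm across. Above the foot: from 36 to 68 mm a white paddle, 20 mm wide along y and 17 mm along x; at 105 mm a 26 mm steel disc; from 110 mm on the handle.
- stirrer: The stirrer, one rigid loose part of about 120 g; origin at the centre of its flat foot, z up along the shaft, x across the 22 mm of the handle (the direction to close the fingers). It starts upright with its foot 30 mm deep in the stand's 14 mm hole, free to be drawn straight up. Home in the socket and let go, it leans up to 0.19 rad in the slack: that is well.
- maker: White round sorbet maker, 150 mm in diameter, with a grey lid, its top 90 mm above the worktop, and a black panel with a dial at its front (-x); fixed. Origin at the centre of its underside on the worktop, z up.
- mouth (a point): Centre of the open mouth of the sorbet maker, at the top of its black collar, 96 mm above the worktop, on the maker's axis. The free opening is 52 mm in diameter down through the lid; just below it, 78 mm above the worktop, two light black nylon flaps meet across the mouth and hide the inside: pushed by the stirrer's foot they fold down at under 1 N and stay down. Below the lid the inside is wider.
- plate (a point): Point on the maker's axis at the level, rigid black top of the drive plate inside, 38 mm above the worktop. The plate has one blind round socket, 14 mm in diameter, 20 mm deep, with a 1.5 mm bevel. The planetary drive stopped anywhere on its round: the socket's axis lies 5 to 10 mm from this point in an unknown direction; no reading gives its place, it has to be found by touch.
- stand: Wooden drip stand, fixed, 92 x 92 mm and 34 mm high, origin at the centre of its underside; the stirrer stands in its 14 mm hole, 30 mm deep, in the middle of the top.
- lemon: Bystander, to be left alone: yellow lemon, 72 x 57 x 58 mm; loose, origin at the centre of its underside.
- spice_jar: Bystander, to be left alone: small glass spice jar with a yellow-gold cap, 42 x 42 x 96 mm; loose, origin at the centre of its underside.
- jar: Bystander, to be left alone: jar with a red lid, 58 x 62 x 86 mm; loose, origin at the centre of its underside.
- glass: Bystander, to be left alone: clear drinking glass, 81 mm wide, 91 mm high; loose, origin at the centre of its underside.
- garlic: Bystander, to be left alone: head of garlic, 53 x 52 x 52 mm; loose, origin at the centre of its underside.
- box: Bystander, to be left alone: red tea carton, 72 x 135 x 78 mm; loose, origin at the centre of its underside.
- mug: Bystander, to be left alone: orange mug with a handle, 81 x 113 x 101 mm; loose, origin at the centre of its underside.
Not all that is in view belongs to the job. Of the things that look like the stirrer, the larger one is meant.

How it is judged (in metres and radians):
On the way, in this order (a step that is already met when the one before it is completed fails the run):
1. the stirrer, out of its stand, is held upright over the mouth of the maker, its foot above the collar (z of foot in the frame of maker above 0.097 m and horizontal distance between foot and mouth below 0.03 m and angle between foot's own z axis and vertical below 0.3 rad), for 0.05 s.
2. the foot has dropped at least 6 mm into the drive socket while the fingers still hold the stirrer (z of foot in the frame of maker below 0.032 m and horizontal distance between foot and mouth below 0.016 m and contact force between the fingers and stirrer above 1 N), for 0.05 s.
At the end, for the whole second after the job is handed in: the foot is home in the socket: no more than 22.5 mm above the worktop (bottom of the socket: 18 mm) and within 16 mm of the mouth's axis; it stands within 0.25 rad of upright, at rest and released; no bystander has been shifted by more than 30 mm (z of foot in the frame of maker below 0.0225 m and horizontal distance between foot and mouth below 0.016 m and angle between foot's own z axis and vertical below 0.25 rad and linear speed of stirrer below 0.02 m/s); the robot touches nothing.
It fails at once if a bystander is shifted by more than 30 mm (distance of any of lemon, spice_jar, jar, glass, garlic, box, mug from where it was at the start of the episode above 0.03 m).
It also fails if it takes over 51 s, if anything falls off the work surface, if the arm or the gripper's body presses on something with over 40 N, if the wrist force passes 120 N, or if a joint passes its speed limit or range.

## Robot

A 7-joint arm with a two-finger parallel gripper is mounted at the origin on a cart in front of the work surface, level with it; the furniture and walls round the work are solid. World frame = base frame: x ahead of the robot, y to its left, z up, the work surface at z = 0. Lengths are in mm, angles in rad, forces in N, time in s.
With the tool pointing down it reaches from about 425 to 925 mm from the base axis. Payload 6.8 kg.
Tool frame: the origin (TCP) lies on the centre line of the jaws, within the pads' length; the fingertips stand 11 mm ahead of it and the grasp point (between the pads) lies 8 mm behind it; z points along the fingers, y is the direction in which the jaws open and shut (so a half turn about z gives the same grasp; the last joint's range is limited). The gripper opens to 85 mm and grips with 20 to 120 N. Pads are 22 mm wide; open, the fingers measure 114 mm over their backs; the gripper's body (76 mm by 85 mm) begins 54 mm behind the grasp point. The pads swing forward as they close: fully open they stand 13 mm farther back than shut.
Start: joints at [1.213, 0.477, 0.022, 1.555, -0.011, 1.109, -0.083], TCP at [166.875, -654.064, 242.308] pointing down, gripper open.
Joint ranges: [-2.96, 2.96], [-0.34, 2.1], [-1.41, 1.46], [0.24, 2.44], [-1.37, 4.51], [0.17, 1.92], [-2.96, 2.96]. Speed limits (rad/s): [2.39, 2.39, 3.14, 3.14, 3.14, 3.14, 3.14].

## Interface

Orientations are given as a rotation vector (axis times angle).
In Python, from plant import * gives the robot as it stands. The module is installed in compiled form; this text tells all that it offers. Calls block until the motion is done:
- move_to(position, orientation): joint-space move of the TCP to a pose.
- servo_line(position, rot=None, rate=150, stop_force=None): straight line of the TCP; rot=None keeps the orientation; rate is the mean speed in mm/s. With stop_force (N) it stops when the force on the tool has changed by that much, and returns True; else False.
- move_joints(angles): joint-space move.
- ungrasp() and close(f_grip=None): open the fingers fully, or close them until they stop; f_grip is the grip in N (None keeps the last).
- sleep(seconds).
- solve_ik(position, orientation): joint angles nearest the present ones, or None.
- read_state(): the state.
- grab_frame(name): name is "side" or "top"; returns a dict with "frame" (400x640x3 uint8, blue, green, red), "fx", "fy", "cx", "cy" (pixels), "R" (3x3) and "t" (3): a world point X has camera coordinates R X + t. Camera axes: x right, y down, z forward; pixel columns grow to the right and rows downward; lengths in mm; the calibration is good to about 2 mm. A picture is of the moment at which its call begins. There is no depth.
A pose or a line that the arm cannot do raises IKError and nothing moves.
- hand_in(): hands the job in, once; it reports no verdict.
The state is a dict: "t": time; "joint_positions": joint angles; "joint_vel": joint speeds; "joint_efforts": joint torques, N m; "eef_pos": TCP position; "eef_rot": TCP orientation; "contact_force": force on the tool from outside, world axes, zero at the start; "moment": the same for the moment, N m; "gripper_width": opening from 0.0 (shut) to 1.0 (fully open).
Only numpy, scipy, OpenCV 4.12 (cv2) and the standard library are available. Lean on these libraries where they do the work, as an engineer would, in place of code of your own. Each camera call takes 0.05 s, during which the arm holds its last target.

## Working session

There is one attempt and no reset: what is moved stays moved. The work goes in short steps, each a Python script; the robot and the scene stay as the last script left them, time stands still between calls to the robot, and variables do not carry over. Pictures are saved under pics/ and viewed, and the job is handed in when it is done.

```bash
mkdir -p pics; python3 - <<'E'
from plant import *
import cv2
for n in ("side","top"):
    f=grab_frame(n); cv2.imwrite(f"pics/{n}0.png",f["frame"])
    print(n,f["fx"],f["fy"],f["cx"],f["cy"],f["R"],f["t"])
s=read_state(); print(s)
E
```

```text
side 476.6328130767148 476.6328130767148 319.1349131242548 193.74497745481796 [[-0.8855077  -0.46460869 -0.00385616]
 [-0.19390556  0.37708552 -0.90565288]
 [ 0.42222831 -0.80121488 -0.42400234]] [ 508.75728628  213.0654894  1438.13039507]
top 419.9047792916336 419.9047792916336 318.1394216039318 191.6497767581121 [[ 0.01588393 -0.99977722 -0.01389998]
 [-0.98254379 -0.01303008 -0.18557456]
 [ 0.1853521   0.016605   -0.98253187]] [1.16206619e+00 6.00242275e+02 1.29985065e+03]
{'t': 0.1, 'joint_positions': array([ 1.21288706,  0.47774051,  0.02233478,  1.55633259, -0.01148703,
        1.10928877, -0.08309894]), 'joint_vel': array([-0.00079336, -0.00195015, -0.0016208 , -0.00399185,  0.00077611,
        0.00080577, -0.000426  ]), 'joint_efforts': array([ 4.58409646e-03, -5.97758532e+01,  1.61376223e+00, -2.81955385e+01,
        1.28695305e-02,  5.05054806e-03,  2.65846916e-05]), 'eef_pos': array([ 166.74104595, -653.56113486,  241.41573426]), 'eef_rot': array([-3.11551661e+00, -3.91232778e-01,  5.18960799e-04]), 'contact_force': array([ 0.50243464,  0.48624861, -0.09575074]), 'moment': array([0.024247  , 0.00769274, 0.01933462]), 'gripper_width': 0.9999695743639072}
```

View pics/side0.png

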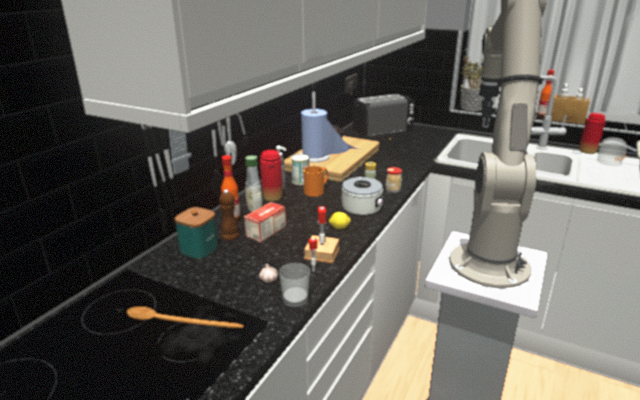

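View pics/top0.png

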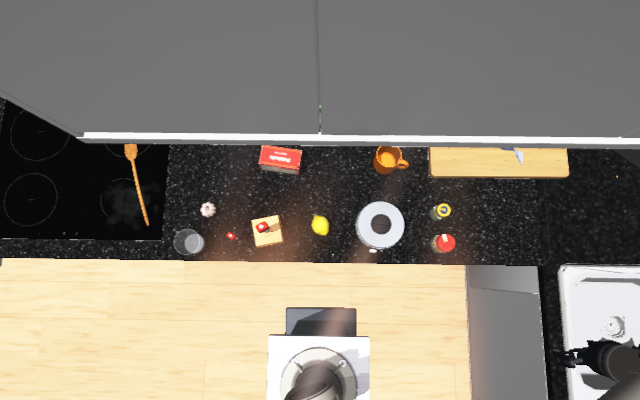

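Stirrer candidates in view: the one in the wooden stand (side 322,215; top 263,228), and a smaller lookalike standing beside it (side 313,243; top 231,236). The larger one in the stand fits the description. I'll check this in a close crop.

```bash
python3 - <<'E'
import cv2
a=cv2.imread("pics/side0.png"); b=cv2.imread("pics/top0.png")
cv2.imwrite("pics/cs.png",cv2.resize(a[165:305,260:410],None,fx=5,fy=4.2,interpolation=cv2.INTER_CUBIC)[:600])
cv2.imwrite("pics/ct.png",cv2.resize(b[190:270,170:290],None,fx=6,fy=6,interpolation=cv2.INTER_CUBIC))
cv2.imwrite("pics/cm.png",cv2.resize(b[190:270,340:460],None,fx=6,fy=6,interpolation=cv2.INTER_CUBIC))
E
```

```text
(no output)
```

View pics/cs.png

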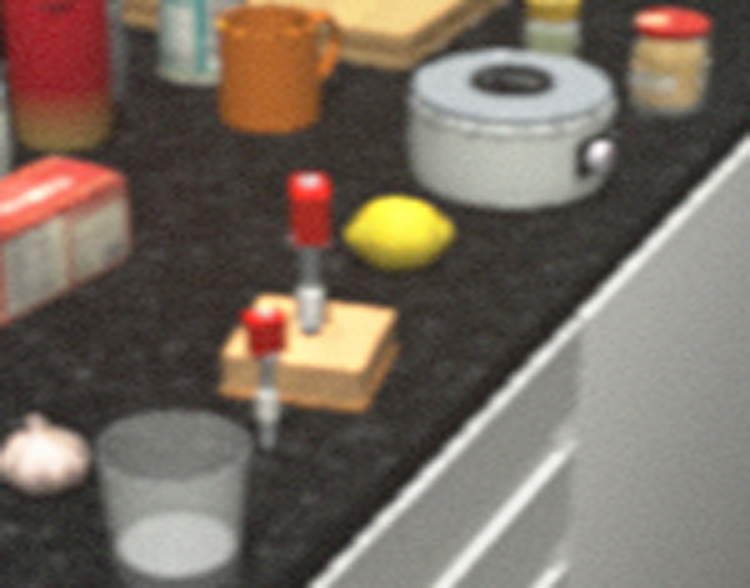

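View pics/ct.png

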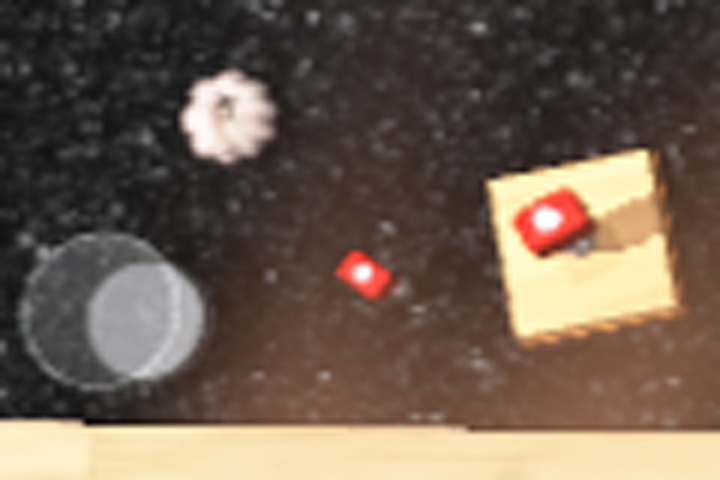

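View pics/cm.png

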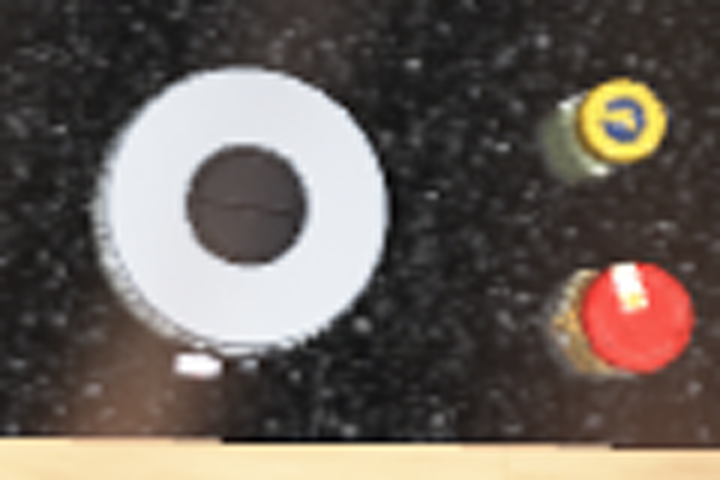

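The larger stirrer, in the stand at top (263,228), is the target. The small one at (231,236) is the decoy. Next I'll measure positions.

```bash
cat > h.py <<'E'
import numpy as np, cv2
def ray(f,u,v):
    d=f["R"].T@np.array([(u-f["cx"])/f["fx"],(v-f["cy"])/f["fy"],1.0]); C=-f["R"].T@f["t"]; return C,d
def onz(f,u,v,z):
    C,d=ray(f,u,v); return C+d*(z-C[2])/d[2]
def proj(f,X):
    c=f["R"]@np.asarray(X,float)+f["t"]; return np.array([f["fx"]*c[0]/c[2]+f["cx"],f["fy"]*c[1]/c[2]+f["cy"]])
def tri(l):
    A=np.zeros((3,3));b=np.zeros(3)
    for C,d in l:
        d=d/np.linalg.norm(d);P=np.eye(3)-np.outer(d,d);A+=P;b+=P@C
    X=np.linalg.solve(A,b); return X,[np.linalg.norm((np.eye(3)-np.outer(d,d)/(d@d))@(X-C)) for C,d in l]
def redmask(f,box):
    im=f["frame"];hsv=cv2.cvtColor(im,cv2.COLOR_BGR2HSV)
    m=(((hsv[...,0]<9)|(hsv[...,0]>170))&(hsv[...,1]>140)&(hsv[...,2]>70)).astype(np.uint8)*255
    k=np.zeros_like(m);x0,y0,x1,y1=box;k[y0:y1,x0:x1]=m[y0:y1,x0:x1];return k
E
python3 - <<'E'
from plant import *
from h import *
T=grab_frame("top");S=grab_frame("side")
print("cams",-T["R"].T@T["t"],-S["R"].T@S["t"])
mt=redmask(T,(250,215,280,245)); ms=redmask(S,(314,200,332,228))
for m in (mt,ms):
    m[:]=cv2.morphologyEx(m,cv2.MORPH_CLOSE,np.ones((3,3)))
def cent(m):
    M=cv2.moments(m,True);return M["m10"]/M["m00"],M["m01"]/M["m00"],M["m00"]
ct,cs=cent(mt),cent(ms);print(ct,cs)
X,e=tri([ray(T,*ct[:2]),ray(S,*cs[:2])]);print("handle tri",X,e)
for z in(136,158): print(z,onz(T,ct[0],ct[1],z),onz(S,cs[0],cs[1],z))
c=max(cv2.findContours(mt,cv2.RETR_EXTERNAL,cv2.CHAIN_APPROX_NONE)[0],key=cv2.contourArea)
w=np.array([onz(T,p[0][0],p[0][1],158)[:2] for p in c],np.float32);print("rect z158",cv2.minAreaRect(w))
# stand
hsv=cv2.cvtColor(T["frame"],cv2.COLOR_BGR2HSV)
k=((hsv[...,0]>9)&(hsv[...,0]<28)&(hsv[...,1]>60)&(hsv[...,2]>90)).astype(np.uint8)*255
k[:, :245]=0;k[:,292:]=0;k[:210]=0;k[252:]=0
k|=mt; k=cv2.morphologyEx(k,cv2.MORPH_CLOSE,np.ones((5,5)))
c=max(cv2.findContours(k,cv2.RETR_EXTERNAL,cv2.CHAIN_APPROX_NONE)[0],key=cv2.contourArea)
w=np.array([onz(T,p[0][0],p[0][1],34)[:2] for p in c],np.float32);print("stand z34",cv2.minAreaRect(w))
# lid & mouth in both views
for f,b,name in((T,(350,195,412,256),"top"),(S,(335,170,390,220),"side")):
    g=cv2.cvtColor(f["frame"],cv2.COLOR_BGR2GRAY);x0,y0,x1,y1=b
    sub=g[y0:y1,x0:x1];lid=(sub>130).astype(np.uint8)*255
    c=max(cv2.findContours(lid,cv2.RETR_EXTERNAL,cv2.CHAIN_APPROX_NONE)[0],key=cv2.contourArea)
    fill=np.zeros_like(lid);cv2.drawContours(fill,[c],-1,255,-1)
    hole=cv2.bitwise_and(fill,cv2.bitwise_not(lid))
    h=max(cv2.findContours(hole,cv2.RETR_EXTERNAL,cv2.CHAIN_APPROX_NONE)[0],key=cv2.contourArea)
    for cc,zz,n in((c,90,"lid"),(h,96,"hole")):
        if len(cc)<5: continue
        w=np.array([onz(f,p[0][0]+x0,p[0][1]+y0,zz)[:2] for p in cc],np.float32)
        print(name,n,cv2.fitEllipse(w),cv2.fitEllipse(cc))
E
```

```text
cams [ 348.81581258  -12.60100573 1388.55054152] [-115.39628085 1308.28061172  804.69587529]
(262.18055555555554, 227.04166666666666, 72.0) (321.5590551181102, 214.2755905511811, 127.0)
handle tri [474.64828576 174.04128519 137.628094  ] [np.float64(0.27058580186383085), np.float64(0.2705858018638266)]
136 [475.06282714 174.39471409 136.        ] [475.80560746 171.2372667  136.        ]
158 [472.84540419 171.11029107 158.        ] [456.3551487  208.64583241 158.        ]
rect z158 ((473.2319030761719, 172.53236389160156), (25.36740493774414, 32.62201690673828), 28.466394424438477)
stand z34 ((466.821044921875, 169.23675537109375), (116.11837005615234, 148.54888916015625), 0.8733492493629456)
top lid ((492.7964172363281, -182.8940887451172), (142.98617553710938, 148.62620544433594), 41.0721321105957) ((29.729724884033203, 29.758100509643555), (46.68798828125, 47.47453689575195), 65.18761444091797)
top hole ((494.643798828125, -184.9469451904297), (58.903324127197266, 59.1627197265625), 75.3471450805664) ((30.632482528686523, 28.756669998168945), (18.9136905670166, 19.374502182006836), 132.81158447265625)
side lid ((471.4753112792969, -133.4357452392578), (137.86270141601562, 364.9883117675781), 18.530588150024414) ((26.61293601989746, 22.924114227294922), (37.812252044677734, 43.82079315185547), 28.758073806762695)
side hole ((490.64849853515625, -179.3258514404297), (58.606998443603516, 62.47425079345703), 23.217824935913086) ((27.011621475219727, 13.812538146972656), (6.868523597717285, 16.067691802978516), 92.05998992919922)
```

```bash
python3 - <<'E'
from plant import *
from h import *
T=grab_frame("top")
im=T["frame"][212:246,246:282].astype(np.float32)
r=cv2.resize(im[...,2]-np.maximum(im[...,1],im[...,0]),None,fx=16,fy=16,interpolation=cv2.INTER_CUBIC)
print("max",r.max())
for th in(40,60,80,100):
    m=(r>th).astype(np.uint8)*255
    cs=cv2.findContours(m,cv2.RETR_EXTERNAL,cv2.CHAIN_APPROX_NONE)[0]
    c=max(cs,key=cv2.contourArea);h=cv2.convexHull(c)
    w=np.array([onz(T,246+(p[0][0]+.5)/16-.5,212+(p[0][1]+.5)/16-.5,158)[:2] for p in h],np.float32)
    ap=cv2.approxPolyDP(w.reshape(-1,1,2),1.5,True)[:,0]
    e=np.roll(ap,-1,0)-ap
    print(th,cv2.minAreaRect(w),[(round(float(np.hypot(*q)),1),round(float(np.degrees(np.arctan2(q[1],q[0]))%180))) for q in e])
v=cv2.resize(T["frame"][212:246,246:282],None,fx=16,fy=16,interpolation=cv2.INTER_CUBIC);cv2.imwrite("pics/handle.png",v)
for q in([1.213]*1,):pass
import math
for a in(20,25):
    for fl in(0,180):
        th=math.radians(a+fl)  # tool y along angle th, z down
        y=np.array([math.cos(th),math.sin(th),0]);z=np.array([0,0,-1.]);x=np.cross(y,z)
        rv=cv2.Rodrigues(np.column_stack([x,y,z]))[0].ravel()
        for p in([474,173,200],[474,173,144],[474,173,330],[493,-183,300],[493,-183,160]):
            print(a,fl,p,(lambda s:None if s is None else np.round(s,2))(solve_ik(p,rv)))
E
```

```text
max 208.75537
40 ((470.6394348144531, 153.63937377929688), (45.55419158935547, 78.81675720214844), 1.8399697542190552) [(66.4, 84), (11.2, 50), (13.0, 22), (6.5, 144), (23.4, 119), (48.7, 92), (16.2, 19), (29.7, 2)]
60 ((473.9848937988281, 172.95358276367188), (28.191509246826172, 35.52737045288086), 32.45192337036133) [(10.7, 47), (14.2, 27), (23.4, 124), (8.3, 96), (10.6, 51), (12.9, 20), (15.0, 130), (15.4, 111)]
80 ((474.9009094238281, 173.6592254638672), (24.724327087402344, 34.29323196411133), 31.195329666137695) [(15.4, 37), (4.1, 7), (28.1, 124), (4.8, 75), (14.9, 35), (5.4, 177), (20.3, 124), (9.7, 102)]
100 ((475.11956787109375, 173.83509826660156), (23.142208099365234, 33.360107421875), 30.663978576660156) [(17.0, 31), (28.0, 124), (4.0, 80), (14.5, 35), (4.6, 3), (27.6, 122), (3.8, 71)]
20 0 [474, 173, 200] [ 0.41  0.46 -1.11  1.95  0.48  1.03 -0.57]
20 0 [474, 173, 144] [ 0.42  0.6  -1.16  2.    0.67  0.99 -0.72]
20 0 [474, 173, 330] [ 0.51  0.3  -1.17  1.79  0.29  1.25 -0.39]
20 0 [493, -183, 300] [ 0.72  0.23 -0.57  1.81  0.13  1.14  0.46]
20 0 [493, -183, 160] [ 0.69 
[... 337 characters left out ...]
 0.33  0.01  1.99 -0.    0.82 -2.55]
25 0 [474, 173, 200] [ 0.42  0.47 -1.11  1.95  0.49  1.03 -0.48]
25 0 [474, 173, 144] [ 0.42  0.6  -1.17  2.    0.67  1.   -0.64]
25 0 [474, 173, 330] [ 0.52  0.31 -1.19  1.79  0.3   1.25 -0.31]
25 0 [493, -183, 300] [ 0.74  0.23 -0.58  1.81  0.14  1.15  0.55]
25 0 [493, -183, 160] [ 0.71  0.39 -0.57  1.96  0.27  0.87  0.42]
25 180 [474, 173, 200] [-1.32  0.41  1.08  2.05 -0.45  0.94 -2.7 ]
25 180 [474, 173, 144] [-1.28  0.55  1.07  2.1  -0.64  0.87 -2.54]
25 180 [474, 173, 330] [-1.56  0.26  1.32  1.89 -0.27  1.2  -2.85]
25 180 [493, -183, 300] [ 0.34  0.18 -0.11  1.83  0.02  1.13 -2.49]
25 180 [493, -183, 160] [ 0.24  0.33 -0.01  1.99  0.    0.82 -2.47]
```

View pics/handle.png

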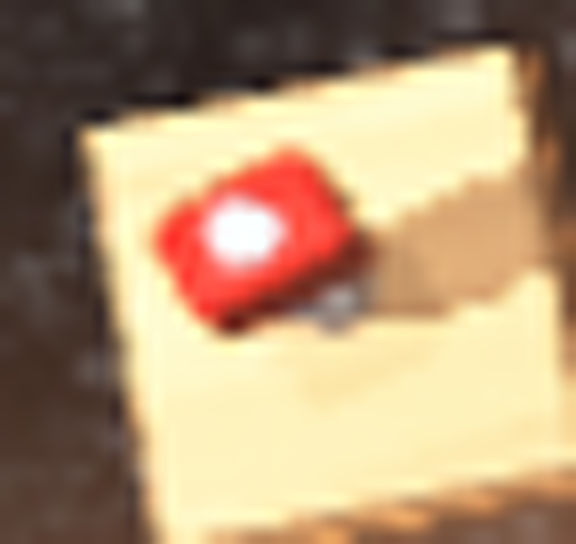

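The top face is a clean rectangle about 23×33 mm, as expected, with its narrow axis about 32° from world x. That puts the handle at about (475,173.5) mm. I'll check the cabinet clearance, then move over the stirrer.

```bash
cat >> h.py <<'E'
def rotd(a):
    th=np.radians(a);y=np.array([np.cos(th),np.sin(th),0]);z=np.array([0,0,-1.]);x=np.cross(y,z)
    return cv2.Rodrigues(np.column_stack([x,y,z]))[0].ravel()
E
python3 - <<'E'
from plant import *
from h import *
T=grab_frame("top")
for z in(400,500,600,700):print(z,onz(T,318,143,z))
move_joints([-0.37,0.2,0,1.83,0,1.13,0.07])
s=read_state();print(s["t"],s["eef_pos"],s["eef_rot"],rotd(32))
for p in([474.7,173.5,230],[474.7,173.5,130]):print(solve_ik(p,rotd(32)))
E
```

```text
400 [656.56785439   6.37391072 400.        ]
500 [625.43620974   4.4544422  500.        ]
600 [594.30456508   2.53497368 600.        ]
700 [5.63172920e+02 6.15505161e-01 7.00000000e+02]
3.3167 [512.64458303 131.04593653 292.6373127 ] [-1.6795836  -2.64206144  0.02347513] [1.52307434 2.74769885 0.        ]
[-0.42566566  0.21441614 -0.0555043   1.96516568  0.01438587  0.96237956
  0.07038099]
[-0.42933391  0.34883728 -0.05350063  2.05562007  0.02717675  0.73777881
  0.05877545]
```

```bash
python3 - <<'E'
from plant import *
from h import *
move_to([474.7,173.5,215],rotd(32))
f=grab_frame("side");cv2.imwrite("pics/s1.png",cv2.resize(f["frame"][130:280,240:400],None,fx=4.5,fy=4,interpolation=cv2.INTER_CUBIC))
f=grab_frame("top");cv2.imwrite("pics/t1.png",cv2.resize(f["frame"][180:270,200:330],None,fx=5,fy=5,interpolation=cv2.INTER_CUBIC))
s=read_state();print(s["t"],s["eef_pos"],s["contact_force"])
E
```

```text
3.8833 [476.22578306 172.95374307 216.05287874] [ 0.35355004  0.15707867 -0.06926707]
```

View pics/s1.png

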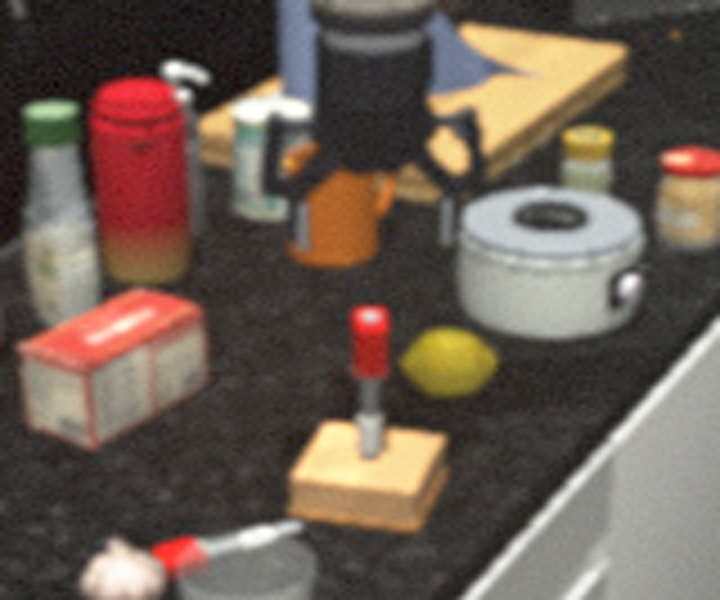

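View pics/t1.png

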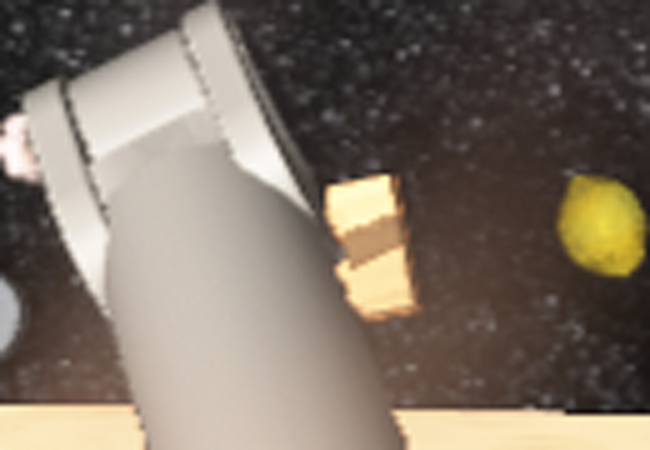

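The gripper is centred over the handle: the fingers at crop (298) and (450) bracket the handle at (370,340). The loose small decoy has toppled by itself next to the garlic and glass, without being touched by the arm. I'll descend and grasp.

```bash
python3 - <<'E'
from plant import *
from h import *
r=servo_line([474.7,173.5,131],rot=rotd(32),rate=120,stop_force=8)
s=read_state();print(r,s["t"],s["eef_pos"],s["contact_force"])
if not r:
    close(60)
    s=read_state();print(s["t"],s["eef_pos"],s["contact_force"],s["moment"],s["gripper_width"]*85)
f=grab_frame("side");cv2.imwrite("pics/s2.png",cv2.resize(f["frame"][130:280,240:400],None,fx=4.5,fy=4,interpolation=cv2.INTER_CUBIC))
E
```

```text
False 4.7333 [475.35513852 173.67958619 131.67640975] [ 0.35766573 -0.01156258  0.45466133]
5.3333 [475.37831032 173.7179695  131.40100767] [1.46101204 0.57115066 1.0047901 ] [ 0.08669707 -0.3971801  -0.00728288] 20.907432465414693
```

View pics/s2.png

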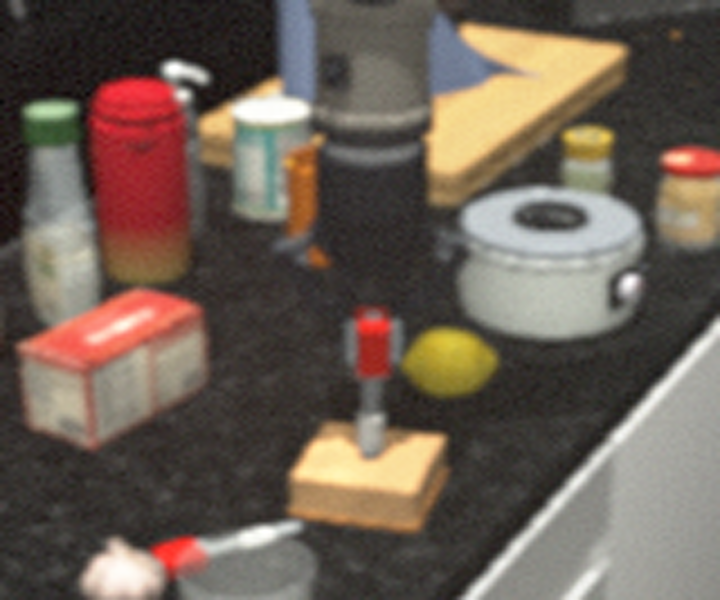

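```bash
python3 - <<'E'
from plant import *
from h import *
print(servo_line([474.9,173.5,250],rot=rotd(32),rate=120,stop_force=15))
s=read_state();print(s["t"],s["eef_pos"],s["contact_force"],s["gripper_width"]*85)
print(servo_line([493,-183,250],rot=rotd(32),rate=200,stop_force=15))
sleep(.2)
s=read_state();print(s["t"],s["eef_pos"],s["contact_force"],s["gripper_width"]*85,s["joint_positions"])
for n,b in(("side",(300,110,420,230)),("top",(320,170,450,270))):
    f=grab_frame(n);cv2.imwrite(f"pics/{n}3.png",f["frame"]);x0,y0,x1,y1=b
    cv2.imwrite(f"pics/{n}3c.png",cv2.resize(f["frame"][y0:y1,x0:x1],None,fx=5,fy=5,interpolation=cv2.INTER_CUBIC))
E
```

```text
False
6.525 [474.20019213 173.21309674 249.08279648] [ 0.00840158 -0.4128205  -0.50778902] 21.11028971270334
False
8.6583 [ 493.09575727 -182.43178956  250.02259082] [ 0.625808    0.57771313 -2.62270852] 20.957936562610264 [ 0.06147757  0.22246508  0.20417765  1.91315949 -0.05300057  1.01108374
  0.84839176]
```

View pics/side3c.png

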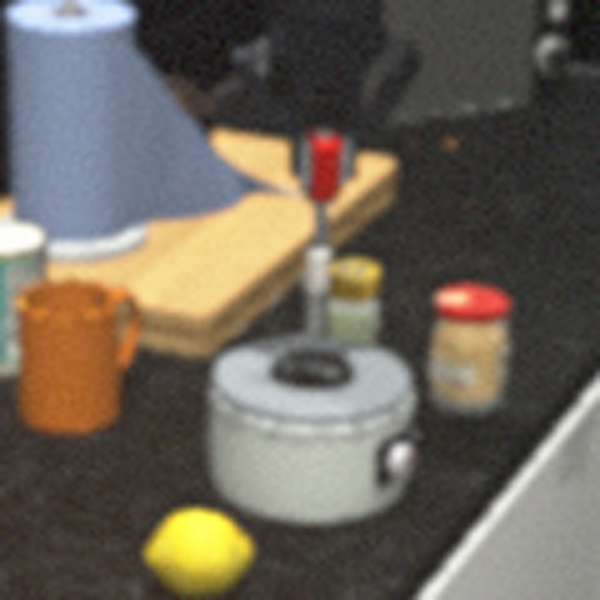

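View pics/top3c.png

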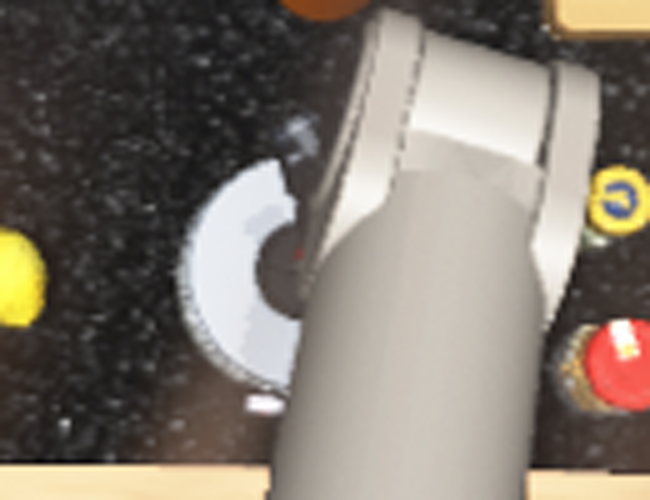

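```bash
python3 - <<'E'
from plant import *
from h import *
S=grab_frame("side");s=read_state();p=s["eef_pos"];print(s["t"],p,s["eef_rot"],rotd(32))
for dz in(-127.4,-90,-22.4,4.6,26):
    q=proj(S,p+[0,0,dz]);print(dz,q,((q-[300,110])*5).round())
print("mouth",proj(S,[493,-183,96]),(proj(S,[493,-183,96])-[300,110])*5)
im=S["frame"];print([ (v,int(np.argmax(im[v,355:372].sum(1)))+355) for v in range(158,180,2)])
E
```

```text
8.8083 [ 493.01769144 -182.77878677  250.00885705] [-1.52245939e+00 -2.74794423e+00 -2.21269492e-05] [1.52307434 2.74769885 0.        ]
-127.4 [362.02260612 176.63260767] [310. 333.]
-90 [362.37703845 167.11575637] [312. 286.]
-22.4 [363.0344845  149.46269338] [315. 197.]
4.6 [363.30332551 142.2440521 ] [317. 161.]
26 [363.51901641 136.45254254] [318. 132.]
mouth [361.80243302 183.27790072] [309.0121651  366.38950358]
[(158, 355), (160, 364), (162, 363), (164, 363), (166, 363), (168, 363), (170, 367), (172, 371), (174, 369), (176, 370), (178, 359)]
```

```bash
python3 - <<'E'
from plant import *
from h import *
close(120)
R=rotd(32);cx,cy=495,-183
def st(m):
    s=read_state();print(m,round(s["t"],2),s["eef_pos"].round(2),s["contact_force"].round(2),s["moment"].round(2),round(s["gripper_width"]*85,1))
st("grip")
print(servo_line([cx,cy,215],rot=R,rate=80,stop_force=12));st("flaps above")
print(servo_line([cx,cy,176],rot=R,rate=60,stop_force=12));st("thru flaps")
print(servo_line([cx+7.5,cy,172],rot=R,rate=40,stop_force=8));st("ring")
print(servo_line([cx+7.5,cy,150],rot=R,rate=15,stop_force=5));st("touch")
E
```

```text
grip 9.03 [ 493.   -182.98  249.99] [-0.52  0.84 -2.41] [-0.01  0.   -0.01] 20.7
False
flaps above 9.62 [ 495.   -183.06  214.89] [ 0.03 -1.05 -0.65] [-0.   -0.02 -0.01] 20.6
False
thru flaps 10.42 [ 495.17 -183.1   176.1 ] [ 0.54 -0.45 -0.65] [-0.01  0.03  0.01] 20.7
False
ring 10.78 [ 502.84 -182.92  171.96] [ 0.53  0.62 -1.56] [-0.01 -0.   -0.  ] 20.6
True
touch 11.45 [ 502.62 -183.02  165.41] [0.11 1.02 4.48] [0.11 0.19 0.01] 20.7
```

Contact came at TCP z = 165.4, exactly the predicted plate level (foot at 38 mm). I'll slide along the ring under light pressure and watch z.

```bash
python3 - <<'E'
from plant import *
from h import *
R=rotd(32);cx,cy=495,-183
zc=164.6
for a in range(0,361,20):
    p=[cx+7.5*np.cos(np.radians(a)),cy+7.5*np.sin(np.radians(a)),zc]
    r=servo_line(p,rot=R,rate=15,stop_force=12)
    s=read_state();e=s["eef_pos"];F=s["contact_force"]
    print(a,r,round(s["t"],2),e.round(2),F.round(1),s["moment"].round(2))
    if r or e[2]<164.7 and F[2]<2: break
    if F[2]>12: zc+=.3
    if F[2]<4: zc-=.3
    if zc<163.5: break
E
```

```text
0 False 11.7 [ 502.78 -183.13  165.41] [-2.7  0.2  6.4] [0.19 0.67 0.01]
20 False 12.03 [ 502.66 -181.42  165.39] [-0.8 -1.6  6.2] [-0.74  0.3  -0.04]
40 False 12.35 [ 501.73 -179.04  165.38] [-0.  -2.8  5.7] [-0.96 -0.16  0.04]
60 False 12.68 [ 499.92 -176.89  165.38] [ 1.2 -2.8  6.3] [-0.89 -0.52 -0.  ]
80 False 13.0 [ 497.6  -175.55  165.39] [ 2.9 -2.   4.4] [-0.69 -0.82  0.02]
100 False 13.32 [ 495.09 -175.17  165.37] [ 2.9 -0.4  5.9] [-0.35 -0.89 -0.02]
120 False 13.65 [ 492.75 -175.66  165.37] [3.  0.5 6. ] [ 0.06 -0.93  0.01]
140 False 13.97 [ 490.8  -176.87  165.38] [1.9 0.6 6.2] [ 0.33 -0.92  0.  ]
160 False 14.3 [ 489.45 -178.6   165.36] [1.8 1.5 7.4] [ 0.79 -0.82  0.02]
180 False 14.62 [ 488.75 -180.78  165.34] [1.6 3.5 8.2] [ 1.12 -0.62  0.04]
200 False 14.95 [ 488.84 -182.84  165.29] [0.8 3.7 9.7] [ 1.52 -0.3  -0.  ]
220 False 15.28 [ 489.53 -184.23  165.24] [-1.5  6.4 13.2] [2.3  0.43 0.02]
240 False 15.6 [ 490.8  -186.32  165.22] [-1.1  4.9 12.5] [ 1.86  0.66 -0.02]
260 False 15.93 [ 492.19 -187.33  165.14] [-3.7  4.9 11.7] [1.72 1.25 0.03]
280 False 16.25 [ 493.26 -187.52  165.04] [-6.9  4.6 16.8] [1.73 2.61 0.02]
300 False 16.57 [ 496.38 -187.73  165.18] [-5.7  2.  11.4] [ 0.66  1.7  -0.02]
320 False 16.9 [ 497.7  -187.12  165.19] [-6.4  0.1 12.4] [-0.01  2.17 -0.03]
340 False 17.23 [ 500.14 -185.15  165.4 ] [-3.5 -0.6  6.6] [-0.37  1.06  0.  ]
360 False 17.55 [ 501.3  -182.84  165.46] [-2.2 -1.8  4.2] [-0.59  0.83 -0.02]
```

The z variation follows the normal force linearly, so it's pad compliance and not a dip. The foot lagged on the -y side, where the real radius was only about 4.5 mm. I'll sweep that half farther out with a regulated light force.

```bash
cat > sw.py <<'E'
from plant import *
from h import *
R=rotd(32);cx,cy=495,-183
def sweep(pts,zc,F0=5,rate=15,zfree=165.62):
    for p in pts:
        r=servo_line([p[0],p[1],zc],rot=R,rate=rate,stop_force=15)
        s=read_state();e=s["eef_pos"];F=s["contact_force"]
        res=e[2]-(zfree-0.035*F[2])
        print(np.round(p,1),r,round(s["t"],2),e.round(2),F.round(1),"zc %.2f res %.2f"%(zc,res))
        if r or res<-0.5: print("EVENT");return True,zc
        zc+=np.clip((F[2]-F0)/12,-.5,.5); zc=max(zc,163.8)
        if s["t"]>42: return None,zc
    return False,zc
def ring(r,a0,a1,da,c=(cx,cy)):
    return [(c[0]+r*np.cos(np.radians(a)),c[1]+r*np.sin(np.radians(a))) for a in np.arange(a0,a1,da)]
E
python3 - <<'E'
from sw import *
print(sweep(ring(10,345,180,-15),165.6))
E
```

```text
[ 504.7 -185.6] False 17.93 [ 502.78 -184.2   165.32] [-5.   2.2 11.1] zc 165.60 res 0.09
[ 503.7 -188. ] False 18.25 [ 503.37 -187.37  165.58] [-0.4  0.8 -0.7] zc 166.10 res -0.06
[ 502.1 -190.1] False 18.57 [ 502.17 -190.23  165.59] [-0.  -0.2  0.1] zc 165.63 res -0.03
[ 500.  -191.7] False 18.9 [ 500.29 -191.83  165.5 ] [0.3 0.6 1.9] zc 165.22 res -0.06
[ 497.6 -192.7] False 19.23 [ 498.02 -192.85  165.34] [1.9 0.5 4.8] zc 164.96 res -0.11
[ 495. -193.] False 19.55 [ 493.23 -192.98  163.97] [-0.5  0.5 -0.7] zc 164.95 res -1.68
EVENT
(True, np.float64(164.9467103271847))
```

The foot dropped 1.5 mm with the force gone at (493.2,-193.0), which is the socket edge. I'll press down here.

```bash
python3 - <<'E'
from sw import *
p=read_state()["eef_pos"]
r=servo_line([p[0],p[1],p[2]-10],rot=R,rate=20,stop_force=9)
s=read_state();print(r,s["t"],s["eef_pos"],s["contact_force"],s["moment"])
E
```

```text
False 20.2583 [ 492.5498696  -193.12757353  153.54410899] [-2.73506271 -1.29403042 -2.95245397] [-0.60163066  0.84960428  0.02301162]
```

```bash
python3 - <<'E'
from sw import *
p=read_state()["eef_pos"]
r=servo_line([p[0]-.7,p[1]-.4,143.5],rot=R,rate=20,stop_force=9)
s=read_state();print(r,s["t"],s["eef_pos"],s["contact_force"],s["moment"],s["gripper_width"]*85)
S=grab_frame("side");cv2.imwrite("pics/s6.png",cv2.resize(S["frame"][110:230,300:420],None,fx=5,fy=5,interpolation=cv2.INTER_CUBIC))
E
```

```text
True 20.725 [ 492.35186925 -193.5533792   145.41341698] [-1.26094406  0.50393446  5.61520314] [ 0.00698497  0.35736159 -0.04661234] 20.47765964974339
```

View pics/s6.png

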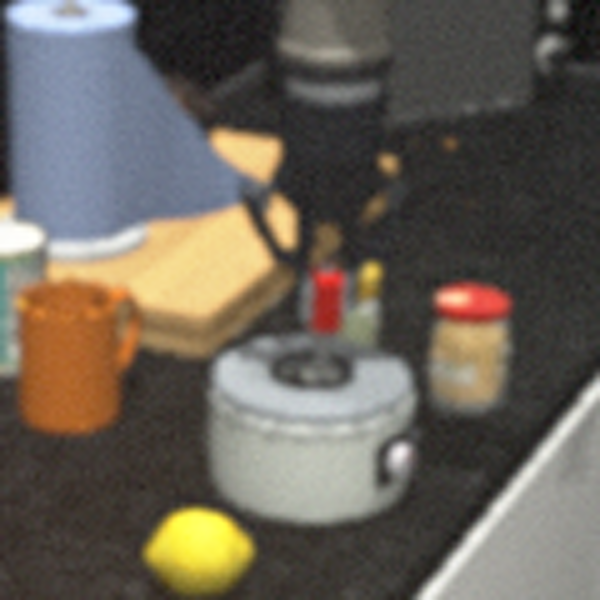

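The foot is at exactly 18 mm (TCP 145.4) and bottomed with a 6 N reaction, so it's fully home and still held. I'll release it and withdraw straight up.

```bash
python3 - <<'E'
from sw import *
ungrasp(); sleep(.3)
s=read_state();p=s["eef_pos"];print(s["t"],p,s["contact_force"],s["gripper_width"])
r=servo_line([p[0],p[1],300],rot=R,rate=90,stop_force=8)
s=read_state();print(r,s["t"],s["eef_pos"],s["contact_force"])
if not r:
    q=s["joint_positions"].copy();q[0]+=0.7;move_joints(q)
for n,b in(("side",(300,110,420,230)),("top",(320,170,450,270))):
    f=grab_frame(n);cv2.imwrite(f"pics/{n}7.png",f["frame"]);x0,y0,x1,y1=b
    cv2.imwrite(f"pics/{n}7c.png",cv2.resize(f["frame"][y0:y1,x0:x1],None,fx=5,fy=5,interpolation=cv2.INTER_CUBIC))
s=read_state();print(s["t"],s["eef_pos"],s["contact_force"])
E
```

```text
21.7167 [ 490.09423469 -193.77284529  144.27263084] [0.2572492  0.38372232 0.38516342] 0.9960523580680215
False 23.6 [ 489.83045152 -193.70237879  299.49119297] [0.05211443 0.09810874 0.37351528]
25.0583 [ 251.51095454 -462.8284892   299.41582839] [ 0.19027474 -0.61447604 -0.4229114 ]
```

View pics/side7.png

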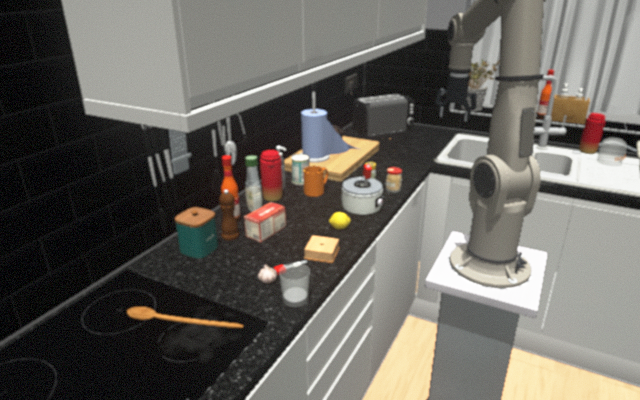

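View pics/side7c.png

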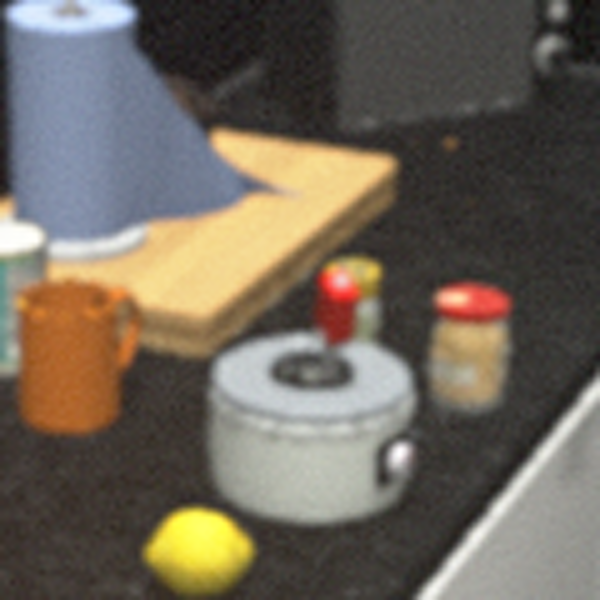

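View pics/top7.png

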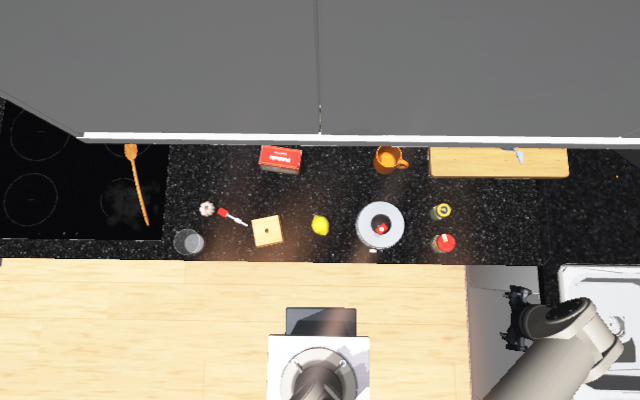

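```bash
python3 - <<'E'
from sw import *
sleep(.5)
T=grab_frame("top");S=grab_frame("side")
o=[]
for f,b in((T,(370,215,392,243)),(S,(360,160,376,182))):
    m=redmask(f,b);M=cv2.moments(m,True);u=(M["m10"]/M["m00"],M["m01"]/M["m00"]);print(u,M["m00"]);o.append(ray(f,*u))
X,e=tri(o);print("handle",X,e)
ft=np.array([492.35,-193.55,18]);print("lean",np.hypot(*(X-ft)[:2])/132)
print(onz(T,207,209,26)-onz(T,208.5,209.5,26),read_state()["t"])
E
```

```text
(381.5211267605634, 228.43661971830986) 71.0
(366.525, 170.9625) 80.0
handle [ 474.99069508 -180.20264722  149.26985519] [np.float64(0.30549984924670975), np.float64(0.30549984924660023)]
lean 0.16588959578584325
[1.59035853 5.05915113 0.        ] 25.6583
```

The handle centre is at z = 149 mm, where 148 to 150 is expected for a foot at 18 mm. The lean is about 0.17 rad, the garlic has moved about 5 mm at most, and the arm is clear. I'll hand in.

```bash
python3 - <<'E'
from plant import *
hand_in(); print(read_state()["t"])
E
```

```text
the job is handed in; nothing more can be done
the job is handed in; nothing more can be done
```

The stirrer is standing on its own in the drive socket, released and fully home, and I handed the job in at about 25.7 s of the 51 s limit. The hand-in gives no verdict.

**What I did:** I gripped the larger stirrer across its 22 mm, drew it out of the stand and held it over the mouth. I lowered it through the flaps and met the plate at the expected height (foot at 38 mm). The first ring of the search missed on the −y side because friction made the foot lag. A wider sweep there dropped it into the socket at about (493, −193) mm, and it bottomed at 18 mm while still held.

**Last checks:**
- **Position:** after release the handle centre measured 149 mm high (148 to 150 expected).
- **Lean:** about 0.17 rad, below the 0.25 rad limit.
- **Arm:** clear of everything, with no contact force.

**What disagreed:**
- **Mouth position:** the side and top views differed by 4 to 7 mm on the mouth's centre. The socket's distance from the axis (about 10 mm against the 16 mm limit) is therefore only good to a few millimetres.
- **Small decoy:** it toppled by itself early on, before the arm had touched anything, and came to rest by the garlic. The garlic appears to have moved about 5 mm, within the 30 mm allowed. I checked the other bystanders only by eye in the last pictures, and they looked unmoved.

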